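# Hang the green chopping board on its pin by the side slot

## Task

Take the green chopping board out of its holder and hang it on the pin of the steel stand: slide its side slot sideways over the pin, let it down so the pin sits up in the notch at the inner end of the slot, and let go so it hangs still and straight. Leave the red board standing in its holder and leave the kitchen timer where it is.

Things in the scene. Friction and masses are not known exactly. Their poses are not given: they have to be found in the camera images.
- green_board_grip (a point): Green board, 130 wide (y), 195 high, 12 mm thick (x), 0.26 kg, upright in a grey holder. Point: centre line, 27 mm below top edge; grip here across x. 28 mm high slot, open at the +y edge, ends at y = -11; roof 43, floor 71 mm below the point. Upward notch in the roof at its inner end: y -11 to +5, top 35 mm below the point. Hung: point 40 mm above pin axis, 3 mm to the pin's +y.
- pin_mid (a point): Middle of the fixed level pin of the steel stand, on its axis, 200 mm up. x along the pin from post to head, z up. Pin 10 mm thick, free 40 mm either way; at +x a round yellow head 34 mm across, 8 thick (will not pass the slot); at -x the post, 20 x 36 mm, top 12 mm above the axis. Base 160 x 150, 12 mm high. The board hangs between post and head, its face square to the pin, its +y along +y here.
- red_board_grip (a point): Same point on a red board of the same shape, in the other holder; leave it alone. Both holders: grey blocks 75 (x) x 150 (y), 50 mm high, with a groove 15 mm wide, 38 deep, its floor 12 mm above the table, in which the board stands loose: lift it straight out. Which colour stands in which place varies.
- timer: Round red kitchen timer with a white face, 72 mm across, 26 mm high, loose on the table; origin at the centre of its underside. Leave it alone.
There are look-alikes about, which are no part of the job. What is shaped like the part that bears pin_mid but brown is not meant.

How it is judged:
On the way:
1. the green board is lifted out of its holder (height (world z) of green_board_grip above 0.215 m), for 0.1 s.
At the end, for the whole second after the job is handed in: Green board hangs at rest on the pin between post and head, pin up in the notch (grip point 34 to 45 mm above the pin axis, within 15 mm of its place across and 36 mm along the pin), upright within 10 degrees; red board in its holder and timer moved under 30 mm (z of green_board_grip in the frame of pin_mid between 0.034 and 0.045 m and y of green_board_grip in the frame of pin_mid between -0.012 and 0.018 m and x of green_board_grip in the frame of pin_mid between -0.036 and 0.036 m and angle between green_board_grip's own z axis and vertical below 0.18 rad and linear speed of green_board below 0.03 m/s and height (world z) of red_board_grip below 0.195 m and distance of each of red_board_grip, timer from where it was at the start of the episode below 0.03 m); the robot touches nothing.
It fails at once if the red board is pulled out or shoved (more than 30 mm) (distance of red_board_grip from where it was at the start of the episode above 0.03 m).
It fails at once if the timer is shoved (more than 30 mm) (distance of timer from where it was at the start of the episode above 0.03 m).
It also fails if it takes over 45 s, if anything falls off the work surface, if the arm or the gripper's body presses on something with over 40 N, if the wrist force passes 120 N, or if a joint passes its speed limit or range.

## Robot

A 6-joint arm with a two-finger parallel gripper is mounted at the origin on the work surface. World frame = base frame: x ahead of the robot, y to its left, z up, the work surface at z = 0. Lengths are in m, angles in rad, forces in N, time in s.
With the tool pointing down it reaches from about 0.325 to 0.775 m from the base axis. Payload 9.3 kg.
Tool frame: the origin (TCP) lies midway between the tips of the shut fingers; the grasp point (between the pads) lies 19 mm behind it; z points along the fingers, y is the line along which they close (so a half turn about z gives the same grasp; the last joint's range is limited). The gripper opens to 85 mm and grips with 20 to 120 N. Pads are 22 mm wide; open, the fingers measure 114 mm over their backs; the gripper's body (76 mm by 85 mm) begins 54 mm behind the grasp point. The pads swing forward as they close: fully open they stand 13 mm farther back than shut.
Start: joints at [-1.278, 0.259, 0.021, 1.334, 0, 1.418], TCP at [0.237, -0.496, 0.231] pointing down, gripper open.
Joint ranges: [-3.04, 3.04], [-0.91, 1.82], [-1.04, 1.36], [-1.92, 1.95], [-1.52, 1.45], [-3.14, 3.14]. Speed limits (rad/s): [2.22, 2.22, 2.79, 3.14, 3.14, 3.14].

## Interface

Orientations are given as a unit quaternion [w, x, y, z].
In Python, from station import env gives the robot as it stands. The module is installed in compiled form; this text tells all that it offers.
- The arm moves only by the tool step_arm, never from a script. Its argument "steps" is a list of rows, each an object with "travel": the shift along the tool's x, y, z in m, a list of three; "turn": the turn, a rotation vector about the tool's x, y, z in rad, a list of three; "claw": the gripper command: -1 is shut, 1 is fully open, values between are in proportion. In form: [{"travel": [x, y, z], "turn": [rx, ry, rz], "claw": claw}, ...]. A call has 1 to 20 rows; each row shifts and turns the commanded pose from where the row before left it, along the tool's axes as they then stand; what a row does not reach is not made up. A row lasts 1/12 s, in which the tool goes at most 41.7 mm and 7.16 degrees, less where a joint would pass 70% of its speed; a pose out of reach is approached as far as the arm can. A call is refused whole if a number of a shift passes 0.0417 or a number of a turn 0.125, either way. A call with a gripper value outside its range is refused whole. The fingers move at their own pace and stop on an object; "squeeze" is the grip in N (left out, the last holds). Time passes only in rows, so rows that do not move let the fingers close. It gives the time, the measured TCP pose, the force, the opening and the grip force at its end, in the units of the state.
- env.read_state(): the state, without advancing time (a new reading comes with each control period).
- env.grab_frame(name): name is "side" or "top" or "wrist"; returns a dict with "img" (400x640x3 uint8, red, green, blue), "fovy" (degrees; the focal length in pixels is half the picture's height over the tangent of half this angle, whatever the lens; pixels are square), "cx", "cy" (the principal point, pixels), "rvec" (rotation vector, rad) and "tvec" (3), from world to camera coordinates, as OpenCV has them; the wrist camera has in their place "T_tool_cam" (4x4, takes a point from camera to tool coordinates, whose origin is the TCP and whose axes are the flange's). Camera axes: x right, y down, z forward; pixel columns grow to the right and rows downward; lengths in m; the calibration is good to about 2 mm. A picture is of the moment at which its call begins: read the wrist's pose just before it. There is no depth.
- env.hand_in(): hands the job in; it is judged then, once.
The state is a dict: "clock": time; "qpos": joint angles; "joint_velocities": joint speeds; "joint_torque": joint torques, N m; "ee_pos": TCP position; "ee_rot": TCP orientation; "wrist_force": force on the tool from outside, world axes, zero at the start; "moment": the same for the moment, N m; "finger_gap": opening from 0.0 (shut) to 1.0 (fully open); "finger_force": force on a finger pad.
Only numpy, scipy, OpenCV 4.12 (cv2) and the standard library are available. Lean on these libraries where they do the work, as an engineer would, in place of code of your own. Each camera call takes 0.05 s, during which the arm holds its last target. There are 200 camera calls.

## Working session

There is one attempt and no reset: what is moved stays moved. The work goes in short steps, Python scripts to look and compute and a tool call to move; the robot and the scene stay as the last step left them, time stands still between calls to the robot, and variables do not carry over. Pictures are saved under pics/ and viewed, at most 10 in all, crops included, and the job is handed in when it is done.

Besides the shell and the picture viewer there is one more tool, called as name(argument=value, ...), one argument or row to a line, values as JSON. step_arm: Moves the arm, as the interface text tells. Its arguments: {"type":"object","properties":{"steps":{"type":"array"},"squeeze":{"type":"number"}},"required":["steps"]}

```bash
mkdir -p pics
cat > h.py <<'E'
import numpy as np, cv2
from scipy.spatial.transform import Rotation as R
from station import env
def grab(n,save=None):
    s=env.read_state(); f=env.grab_frame(n); f['s']=s
    if save: cv2.imwrite('pics/'+save,f['img'][:,:,::-1])
    f['f']=200/np.tan(np.radians(f['fovy'])/2)
    if n=='wrist':
        q=s['ee_rot']; T=np.eye(4); T[:3,:3]=R.from_quat([q[1],q[2],q[3],q[0]]).as_matrix(); T[:3,3]=s['ee_pos']
        T=T@np.array(f['T_tool_cam']); f['Rc']=T[:3,:3]; f['o']=T[:3,3]
    else:
        M=R.from_rotvec(np.ravel(f['rvec'])).as_matrix(); f['Rc']=M.T; f['o']=-M.T@np.ravel(f['tvec'])
    return f
def ray(f,u,v):
    d=f['Rc']@np.array([(u-f['cx'])/f['f'],(v-f['cy'])/f['f'],1]); return f['o'],d
def onz(f,u,v,z):
    o,d=ray(f,u,v); return o+d*(z-o[2])/d[2]
def proj(f,p):
    c=f['Rc'].T@(np.array(p)-f['o']); return c[:2]/c[2]*f['f']+[f['cx'],f['cy']]
def tri(f,a,g,b):
    o1,d1=ray(f,*a);o2,d2=ray(g,*b)
    t=np.linalg.lstsq(np.c_[d1,-d2],o2-o1,rcond=None)[0]
    p,q=o1+d1*t[0],o2+d2*t[1]; return (p+q)/2,np.linalg.norm(p-q)
E
python3 - <<'E'
from h import *
for n in('top','side'):
    f=grab(n,n+'1.png'); print(n,f['o'].round(3),f['Rc'].round(2).tolist(),f['f'],f['cx'],f['cy'])
print(f['s'])
E
```

```text
top [ 0.513 -0.013  0.965] [[0.03, -0.99, 0.12], [-1.0, -0.02, 0.01], [-0.0, -0.12, -0.99]] 419.33108058997965 314.61234674509706 195.55207204954678
side [0.47  0.646 0.595] [[-0.97, -0.14, 0.18], [-0.23, 0.53, -0.82], [0.02, -0.84, -0.55]] 374.16576565151126 316.90528024968637 197.74341015692386
{'clock': 0.05, 'qpos': array([-1.27762954e+00,  2.59214371e-01,  2.07658791e-02,  1.33372025e+00,
        8.10977887e-06,  1.41821080e+00]), 'joint_velocities': array([-4.27052719e-04, -8.03231789e-05, -5.63371876e-04, -2.15640983e-03,
        1.06584653e-03, -1.59094570e-04]), 'joint_torque': array([ 6.31317613e-03, -5.57240617e+01,  3.45453572e+01,  1.15891144e-02,
       -1.65984889e-04,  1.65862281e-05]), 'ee_pos': array([ 0.23704739, -0.49598024,  0.23065575]), 'ee_rot': array([-6.84798881e-04,  9.75265522e-01,  2.21035497e-01, -4.41494510e-05]), 'wrist_force': array([ 0.66282355, -0.20186144,  0.75334216]), 'moment': array([-0.01930846, -0.00697233, -0.02220922]), 'finger_force': 0.0, 'finger_gap': 0.99698089378481}
```

View pics/top1.png

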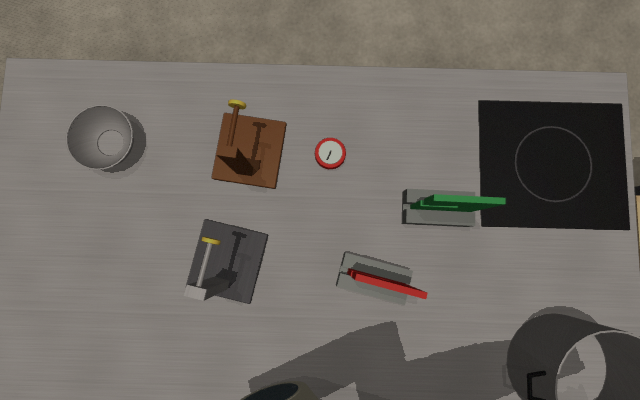

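View pics/side1.png

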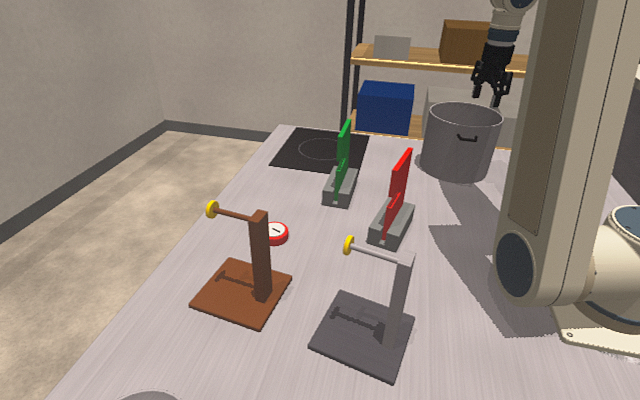

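Run:
```python
from h import *
t=grab('top');s=grab('side')
def mask(f,c):
    h=cv2.cvtColor(f['img'],cv2.COLOR_RGB2HSV);H,S,V=cv2.split(h)
    m={'y':(H>20)&(H<33)&(S>150)&(V>90),'g':(H>45)&(H<80)&(S>120),'r':((H<6)|(H>174))&(S>170)}[c]
    return m.astype(np.uint8)
def blobs(f,c,mn=20):
    n,l,st,ce=cv2.connectedComponentsWithStats(mask(f,c)); return [(ce[i].round(1),st[i].tolist(),(l==i).astype(np.uint8)) for i in range(1,n) if st[i][4]>mn]
B={}
for nm,f in(('t',t),('s',s)):
    for c in 'ygr':
        B[nm+c]=blobs(f,c); print(nm,c,[(b[0].tolist(),b[1]) for b in B[nm+c]])
ht=max(B['ty'],key=lambda b:b[0][1]); hs=max(B['sy'],key=lambda b:b[0][1])
print('head',tri(t,ht[0],s,hs[0]))
# bright top face of green / red in top view
for c in 'gr':
    b=max(B['t'+c],key=lambda b:b[1][2]*b[1][3]); 
    V=t['img'].max(2); v=V[b[2]>0]; print(c,np.percentile(v,[5,25,50,75,95]))
    cn=max(cv2.findContours(b[2],0,2)[0],key=cv2.contourArea); print(cv2.approxPolyDP(cn,2,True)[:,0].tolist())
# steel base dark grey
g=t['img'].astype(int); x0,y0=175,205
cr=g[y0:315,x0:285]; m=((cr.max(2)<75)).astype(np.uint8)
cn=max(cv2.findContours(m,0,2)[0],key=cv2.contourArea); hull=cv2.convexHull(cn)
ap=cv2.approxPolyDP(hull,5,True)[:,0]+[x0,y0]; print(ap.tolist())
for p in ap: print(onz(t,*p,.012).round(4))
cv2.imwrite('pics/c1.png',cv2.resize(np.hstack([t['img'][180:315,395:515,::-1],t['img'][205:340,180:300,::-1]]),None,fx=3,fy=3,interpolation=0))
```

```text
t y [([237.0, 102.5], [229, 100, 17, 7, 64]), ([210.6, 240.4], [202, 237, 18, 8, 75])]
t g [([458.2, 202.7], [411, 195, 95, 17, 1168])]
t r [([329.6, 155.2], [315, 138, 31, 31, 268]), ([386.0, 283.2], [348, 269, 79, 30, 688])]
s y [([211.0, 208.5], [206, 200, 13, 18, 147]), ([347.8, 244.2], [344, 235, 10, 20, 118])]
s g [([343.2, 143.4], [336, 119, 15, 54, 396])]
s r [([402.2, 166.2], [390, 148, 23, 43, 323]), ([393.7, 199.9], [387, 192, 14, 17, 85]), ([279.9, 234.7], [269, 224, 19, 16, 75])]
head (array([0.51919406, 0.17818353, 0.20088378]), np.float64(0.002000041829052621))
g [ 47.  49.  57. 125. 127.]
[[411, 208], [471, 211], [504, 204], [505, 198], [433, 195], [412, 204]]
r [ 61.  89. 163. 164. 164.]
[[348, 271], [355, 279], [424, 298], [426, 295], [425, 292], [403, 283], [351, 269]]
[[205, 219], [267, 234], [249, 303], [204, 299], [187, 283]]
[0.5675 0.2408 0.012 ]
[0.5371 0.0985 0.012 ]
[0.3836 0.1325 0.012 ]
[0.3897 0.233  0.012 ]
[0.4236 0.273  0.012 ]
```

View pics/c1.png

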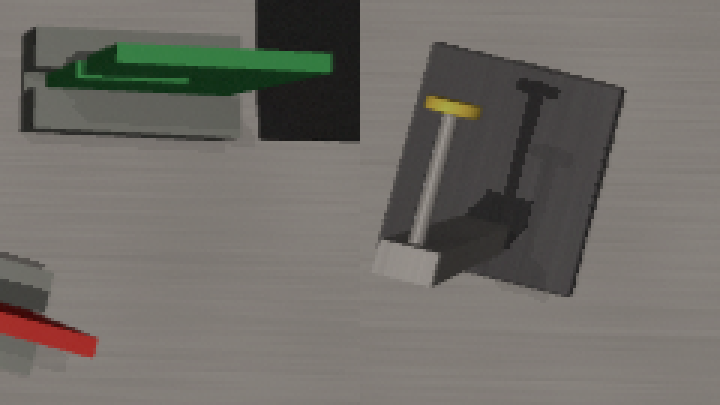

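Run:
```python
from h import *
t=grab('top')
C=np.array([onz(t,*p,.207) for p in [(434.3,194.3),(505.7,198),(505.7,204.3),(432.7,202)]]);print(C.round(4),C.mean(0).round(4))
print('len',np.linalg.norm(C[0]-C[1]),np.linalg.norm(C[3]-C[2]))
for a,b in((0,1),(3,2)): d=C[a]-C[b]; print('yaw',np.degrees(np.arctan2(-d[0],d[1])))
H=[onz(t,*p,0.05) for p in [(407,189),(475,192.5),(475,226.5),(402.5,223.5)]];print('holder',np.round(H,4).tolist())
P=[onz(t,*p,.2) for p in [(198.3,286),(209.2,244.3)]];print('pin',np.round(P,4).tolist()); d=P[1]-P[0]; print(np.linalg.norm(d),np.degrees(np.arctan2(d[1],d[0])))
Rd=[onz(t,*p,.207) for p in [(351,269),(425,292),(424,298),(348,276)]];print('red',np.round(Rd,4).tolist())
print('timer',onz(t,330,153,.026))
```

```text
[[ 0.6117 -0.2258  0.207 ]
 [ 0.6082 -0.3552  0.207 ]
 [ 0.5967 -0.3549  0.207 ]
 [ 0.5976 -0.2228  0.207 ]] [ 0.6035 -0.2897  0.207 ]
len 0.12944301689530255 0.1320862073445036
yaw -1.570205353920126
yaw -0.3874076037370477
holder [[0.6425, -0.2101, 0.05], [0.6384, -0.3592, 0.05], [0.5638, -0.3577, 0.05], [0.5664, -0.2002, 0.05]]
pin [[0.4365, 0.1959, 0.2], [0.5111, 0.1805, 0.2]]
0.07620114105047 -11.681446608635783
red [[0.4739, -0.0765, 0.207], [0.4371, -0.2079, 0.207], [0.4266, -0.2061, 0.207], [0.4615, -0.0713, 0.207]]
timer [ 0.72441328 -0.03978639  0.026     ]
```

step_arm(
  steps=[
    {"travel": [0.03, -0.002, -0.01], "turn": [0, 0, 0], "claw": 1},
    {"travel": [0.03, -0.002, -0.01], "turn": [0, 0, 0], "claw": 1},
    {"travel": [0.03, -0.002, -0.01], "turn": [0, 0, 0], "claw": 1},
    {"travel": [0.03, -0.002, -0.01], "turn": [0, 0, 0], "claw": 1},
    {"travel": [0.03, -0.002, -0.01], "turn": [0, 0, 0], "claw": 1},
    {"travel": [0.03, -0.002, -0.01], "turn": [0, 0, 0], "claw": 1},
    {"travel": [0.03, -0.002, -0.01], "turn": [0, 0, 0], "claw": 1},
    {"travel": [0.03, -0.002, 0], "turn": [0, 0, 0], "claw": 1},
    {"travel": [0.03, -0.002, 0], "turn": [0, 0, 0], "claw": 1},
    {"travel": [0.03, -0.002, 0], "turn": [0, 0, 0], "claw": 1},
    {"travel": [0.03, -0.002, 0], "turn": [0, 0, 0], "claw": 1},
    {"travel": [0.03, -0.002, 0], "turn": [0, 0, 0], "claw": 1},
    {"travel": [0.03, -0.002, 0], "turn": [0, 0, 0], "claw": 1},
    {"travel": [0.03, -0.002, 0], "turn": [0, 0, 0], "claw": 1},
  ],
)

```text
clock: 1.42
ee_pos: [0.6052, -0.2889, 0.3011]
ee_rot: [-0.0, 0.975, 0.221, -0.0]
wrist_force: [1.0, -0.6, 0.2]
finger_gap: 1.002
finger_force: 0.0
```

step_arm(
  steps=[
    {"travel": [0, 0, 0], "turn": [0, 0, -0.11], "claw": 1},
    {"travel": [0, 0, 0], "turn": [0, 0, -0.11], "claw": 1},
    {"travel": [0, 0, 0], "turn": [0, 0, -0.11], "claw": 1},
    {"travel": [0, 0, 0], "turn": [0, 0, -0.11], "claw": 1},
    {"travel": [0, 0, 0], "turn": [0, 0, -0.11], "claw": 1},
    {"travel": [0, 0, 0], "turn": [0, 0, -0.11], "claw": 1},
    {"travel": [0, 0, 0], "turn": [0, 0, -0.11], "claw": 1},
    {"travel": [0, 0, 0], "turn": [0, 0, -0.11], "claw": 1},
    {"travel": [0, 0, 0], "turn": [0, 0, -0.11], "claw": 1},
    {"travel": [0, 0, 0], "turn": [0, 0, -0.11], "claw": 1},
    {"travel": [0, 0, 0], "turn": [0, 0, 0], "claw": 1},
    {"travel": [0, 0, 0], "turn": [0, 0, 0], "claw": 1},
  ],
)

```text
clock: 2.42
ee_pos: [0.604, -0.2899, 0.3011]
ee_rot: [-0.0, 0.717, 0.697, -0.0]
wrist_force: [0.3, -0.2, -0.1]
finger_gap: 1.005
finger_force: 0.0
```

Run:
```python
from h import *
f=grab('wrist','w1.png'); s=f['s']; print(s['ee_pos'],s['ee_rot'],s['clock'],f['o'])
q=s['ee_rot'];M=R.from_quat([q[1],q[2],q[3],q[0]]).as_matrix();print(M.round(3).tolist())
```

```text
[ 0.60401377 -0.28988338  0.30110834] [-1.51268888e-04  7.17078201e-01  6.96992704e-01 -1.95271571e-05] 2.4167 [ 0.60590373 -0.21586773  0.44433302]
[[0.028, 1.0, -0.0], [1.0, -0.028, 0.0], [0.0, -0.0, -1.0]]
```

View pics/w1.png

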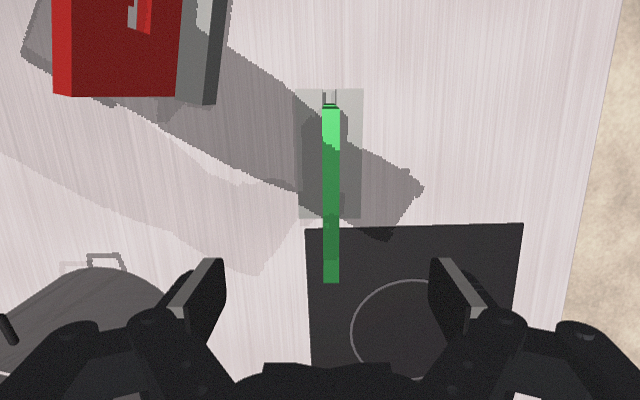

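Run:
```python
from h import *
f=grab('wrist')
h=cv2.cvtColor(f['img'],cv2.COLOR_RGB2HSV);m=((h[...,0]>45)&(h[...,0]<80)&(h[...,1]>120)).astype(np.uint8)
ys,xs=np.nonzero(m);print(ys.min(),ys.max())
for v in (112,150,200,250,278):
    r=xs[ys==v]; print(v,r.min(),r.max(),onz(f,(r.min()+r.max())/2,v,.207).round(4))
print([onz(f,331,v,.207).round(4).tolist() for v in(104,108,283)])
```

```text
104 282
112 322 339 [ 0.6082 -0.2264  0.207 ]
150 323 338 [ 0.6075 -0.2518  0.207 ]
200 323 338 [ 0.6066 -0.2877  0.207 ]
250 323 338 [ 0.6056 -0.3269  0.207 ]
278 324 338 [ 0.6054 -0.3505  0.207 ]
[[0.6086, -0.2212, 0.207], [0.6086, -0.2238, 0.207], [0.6053, -0.3548, 0.207]]
```

step_arm(
  steps=[
    {"travel": [0.001, 0.0025, 0.01], "turn": [0, 0, 0], "claw": 1},
    {"travel": [0, 0, 0.025], "turn": [0, 0, 0], "claw": 1},
    {"travel": [0, 0, 0.025], "turn": [0, 0, 0], "claw": 1},
    {"travel": [0, 0, 0.025], "turn": [0, 0, 0], "claw": 1},
    {"travel": [0, 0, 0.025], "turn": [0, 0, 0], "claw": 1},
    {"travel": [0, 0, 0.015], "turn": [0, 0, 0], "claw": 1},
    {"travel": [0, 0, 0.01], "turn": [0, 0, 0], "claw": 1},
    {"travel": [0, 0, 0], "turn": [0, 0, 0], "claw": 1},
    {"travel": [0, 0, 0], "turn": [0, 0, 0], "claw": -1},
    {"travel": [0, 0, 0], "turn": [0, 0, 0], "claw": -1},
    {"travel": [0, 0, 0], "turn": [0, 0, 0], "claw": -1},
    {"travel": [0, 0, 0], "turn": [0, 0, 0], "claw": -1},
    {"travel": [0, 0, 0], "turn": [0, 0, 0], "claw": -1},
    {"travel": [0, 0, 0], "turn": [0, 0, 0], "claw": -1},
    {"travel": [0, 0, 0], "turn": [0, 0, 0], "claw": -1},
    {"travel": [0, 0, 0], "turn": [0, 0, 0], "claw": -1},
  ],
  squeeze=60,
)

```text
clock: 3.85
ee_pos: [0.6068, -0.2891, 0.1669]
ee_rot: [0.0, 0.716, 0.698, 0.0]
wrist_force: [0.2, 0.5, 3.5]
finger_gap: 0.134
finger_force: 59.2
```

step_arm(
  steps=[
    {"travel": [0, 0, -0.01], "turn": [0, 0, 0], "claw": -1},
    {"travel": [0, 0, -0.02], "turn": [0, 0, 0], "claw": -1},
    {"travel": [0, 0, -0.03], "turn": [0, 0, 0], "claw": -1},
    {"travel": [0, 0, -0.03], "turn": [0, 0, 0], "claw": -1},
    {"travel": [0, 0, -0.03], "turn": [0, 0, 0], "claw": -1},
    {"travel": [0, 0, -0.02], "turn": [0, 0, 0], "claw": -1},
    {"travel": [0, 0, -0.01], "turn": [0, 0, 0], "claw": -1},
    {"travel": [0, 0, 0], "turn": [0, 0, 0], "claw": -1},
  ],
)

```text
clock: 4.52
ee_pos: [0.6068, -0.2892, 0.3192]
ee_rot: [0.002, 0.716, 0.698, 0.0]
wrist_force: [0.5, -0.3, -3.2]
finger_gap: 0.134
finger_force: 58.9
```

step_arm(
  steps=[
    {"travel": [0.01, 0, 0], "turn": [0, 0, 0], "claw": -1},
    {"travel": [0.02, 0, 0], "turn": [0, 0, 0], "claw": -1},
    {"travel": [0.03, 0, 0], "turn": [0, 0, 0], "claw": -1},
    {"travel": [0.03, 0, 0], "turn": [0, 0, 0], "claw": -1},
    {"travel": [0.03, 0, 0], "turn": [0, 0, 0], "claw": -1},
    {"travel": [0.03, 0, 0], "turn": [0, 0, 0], "claw": -1},
    {"travel": [0.03, 0, 0], "turn": [0, 0, 0], "claw": -1},
    {"travel": [0.03, 0, 0], "turn": [0, 0, 0], "claw": -1},
    {"travel": [0.03, 0, 0], "turn": [0, 0, 0], "claw": -1},
    {"travel": [0.03, 0, 0], "turn": [0, 0, 0], "claw": -1},
    {"travel": [0.03, 0, 0], "turn": [0, 0, 0], "claw": -1},
    {"travel": [0.03, 0, 0], "turn": [0, 0, 0], "claw": -1},
    {"travel": [0.02, 0, 0], "turn": [0, 0, 0], "claw": -1},
    {"travel": [0.015, 0, 0], "turn": [0, 0, 0], "claw": -1},
    {"travel": [0, 0, 0], "turn": [0, 0, 0.06], "claw": -1},
    {"travel": [0, 0, 0], "turn": [0, 0, 0.06], "claw": -1},
    {"travel": [0, 0, 0], "turn": [0, 0, 0.06], "claw": -1},
    {"travel": [0, 0, 0], "turn": [0, 0, 0], "claw": -1},
  ],
)

```text
clock: 6.02
ee_pos: [0.6152, 0.0762, 0.3152]
ee_rot: [-0.001, 0.777, 0.63, -0.001]
wrist_force: [-0.7, -0.9, -2.8]
finger_gap: 0.132
finger_force: 58.9
```

step_arm(
  steps=[
    {"travel": [-0.002, -0.01, 0], "turn": [0, 0, 0], "claw": -1},
    {"travel": [-0.004, -0.02, 0], "turn": [0, 0, 0], "claw": -1},
    {"travel": [-0.004, -0.025, 0], "turn": [0, 0, 0], "claw": -1},
    {"travel": [-0.004, -0.025, 0], "turn": [0, 0, 0], "claw": -1},
    {"travel": [-0.004, -0.025, 0], "turn": [0, 0, 0], "claw": -1},
    {"travel": [-0.004, -0.025, 0], "turn": [0, 0, 0], "claw": -1},
    {"travel": [-0.004, -0.02, 0], "turn": [0, 0, 0], "claw": -1},
    {"travel": [-0.004, -0.01, 0.01], "turn": [0, 0, 0], "claw": -1},
    {"travel": [0, 0, 0.02], "turn": [0, 0, 0], "claw": -1},
    {"travel": [0, 0, 0.02], "turn": [0, 0, 0], "claw": -1},
    {"travel": [0, 0, 0.015], "turn": [0, 0, 0], "claw": -1},
    {"travel": [0, 0, 0.005], "turn": [0, 0, 0], "claw": -1},
    {"travel": [0, 0, 0], "turn": [0, 0, 0], "claw": -1},
    {"travel": [0, 0, 0], "turn": [0, 0, 0], "claw": -1},
  ],
)

```text
clock: 7.18
ee_pos: [0.4529, 0.0791, 0.2466]
ee_rot: [-0.0, 0.776, 0.631, -0.0]
wrist_force: [0.2, 0.1, -3.4]
finger_gap: 0.133
finger_force: 59.0
```

Run:
```python
from h import *
w=grab('wrist');s=grab('side'); print(s['s']['ee_pos'],s['s']['clock'])
cv2.imwrite('pics/c2.png',np.vstack([w['img'][0:290,:,::-1],s['img'][90:400,:,::-1]]))
```

```text
[0.4532121  0.07908606 0.24700012] 7.2333
```

View pics/c2.png

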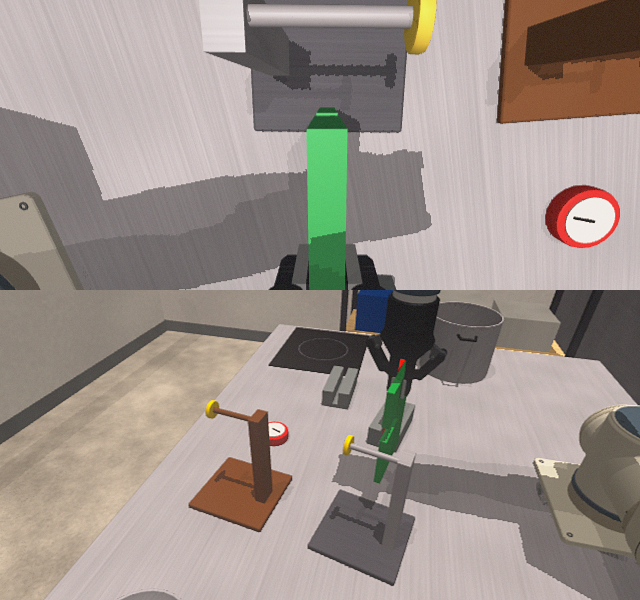

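Run:
```python
from h import *
w=grab('wrist'); g=w['img'].astype(int)
for u in(280,330,390):
    col=g[0:40,u].sum(1); r=np.nonzero(col>380)[0]; r=r[r<30]; print(u,r.min(),r.max(),col[::3].tolist())
    print(onz(w,u,(r.min()+r.max())/2,.2).round(4))
P=np.array(w['s']['ee_pos']);q=w['s']['ee_rot'];M=R.from_quat([q[1],q[2],q[3],q[0]]).as_matrix()
for v in (249,412): print('end',onz(w,v,15,.2).round(4))
m=onz(w,330,15,.2); print('pin mid in tool',(M.T@(m-P)).round(4),M.round(3)[:,1])
# board top corner in wrist
print('edge',(M.T@(onz(w,307.5,128.5,P[2]+.0131+.027)-P)).round(4),(M.T@(onz(w,347.5,128.5,P[2]+.0131+.027)-P)).round(4))
```

```text
280 5 24 [314, 307, 454, 545, 621, 656, 575, 503, 429, 260, 220, 216, 238, 234]
[0.4532 0.1941 0.2   ]
330 6 25 [307, 316, 430, 535, 601, 668, 602, 526, 440, 296, 313, 323, 320, 317]
[0.4774 0.1886 0.2   ]
390 6 26 [317, 324, 406, 519, 579, 648, 600, 521, 453, 330, 314, 314, 313, 308]
[0.5065 0.1824 0.2   ]
end [0.438 0.197 0.2  ]
end [0.5173 0.1806 0.2   ]
pin mid in tool [0.1124 0.0012 0.0472] [ 0.979 -0.203  0.001]
edge [ 0.0647 -0.0061 -0.0401] [ 0.0647  0.0057 -0.0401]
```

step_arm(
  steps=[
    {"travel": [0.01, 0.001, 0.003], "turn": [0, 0, 0], "claw": -1},
    {"travel": [0.01, 0, 0], "turn": [0, 0, 0], "claw": -1},
    {"travel": [0.01, 0, 0], "turn": [0, 0, 0], "claw": -1},
    {"travel": [0.01, 0, 0], "turn": [0, 0, 0], "claw": -1},
    {"travel": [0.01, 0, 0], "turn": [0, 0, 0], "claw": -1},
    {"travel": [0.01, 0, 0], "turn": [0, 0, 0], "claw": -1},
    {"travel": [0.01, 0, 0], "turn": [0, 0, 0], "claw": -1},
    {"travel": [0.01, 0, 0], "turn": [0, 0, 0], "claw": -1},
    {"travel": [0.01, 0, 0], "turn": [0, 0, 0], "claw": -1},
    {"travel": [0.01, 0, 0], "turn": [0, 0, 0], "claw": -1},
    {"travel": [0.005, 0, 0], "turn": [0, 0, 0], "claw": -1},
    {"travel": [0.005, 0, 0], "turn": [0, 0, 0], "claw": -1},
    {"travel": [0.005, 0, 0], "turn": [0, 0, 0], "claw": -1},
    {"travel": [0, 0, 0], "turn": [0, 0, 0], "claw": -1},
    {"travel": [0, 0, 0], "turn": [0, 0, 0], "claw": -1},
  ],
)

```text
clock: 8.58
ee_pos: [0.4773, 0.1915, 0.2432]
ee_rot: [0.0, 0.776, 0.631, -0.0]
wrist_force: [0.4, -0.1, -2.7]
finger_gap: 0.133
finger_force: 59.0
```

Run:
```python
from h import *
w=grab('wrist');s=grab('side'); print(s['s']['ee_pos'],s['s']['clock'],s['s']['wrist_force'])
c=cv2.resize(s['img'][120:320,270:530,::-1],None,fx=2.4,fy=2.4)
cv2.imwrite('pics/c3.png',c)
P=np.array(w['s']['ee_pos']);q=w['s']['ee_rot'];M=R.from_quat([q[1],q[2],q[3],q[0]]).as_matrix()
print((M.T@(np.array([.4765,.1882,.2])-P)).round(4),(M.T@(np.array([.4745,.188,.2])-P)).round(4))
```

```text
[0.47728431 0.19138071 0.24328901] 8.6333 [ 0.60032482  0.1022     -3.73733761]
[-0.0034 -0.0001  0.0432] [-0.004  -0.002   0.0432]
```

View pics/c3.png

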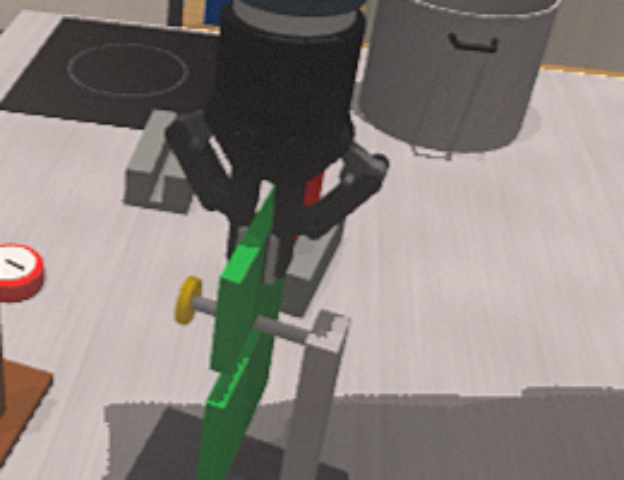

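step_arm(
  steps=[
    {"travel": [0, 0, 0.004], "turn": [0, 0, 0], "claw": -1},
    {"travel": [0, 0, 0.004], "turn": [0, 0, 0], "claw": -1},
    {"travel": [0, 0, 0.003], "turn": [0, 0, 0], "claw": -1},
    {"travel": [0, 0, 0.002], "turn": [0, 0, 0], "claw": -1},
    {"travel": [0, 0, 0.001], "turn": [0, 0, 0], "claw": -1},
    {"travel": [0, 0, 0], "turn": [0, 0, 0], "claw": -1},
    {"travel": [0, 0, 0], "turn": [0, 0, 0], "claw": -1},
  ],
)

```text
clock: 9.27
ee_pos: [0.4773, 0.1915, 0.2293]
ee_rot: [-0.0, 0.776, 0.631, -0.0]
wrist_force: [0.6, -0.0, -2.3]
finger_gap: 0.13
finger_force: 59.0
```

step_arm(
  steps=[
    {"travel": [0, 0, 0.001], "turn": [0, 0, 0], "claw": -1},
    {"travel": [0, 0, 0.001], "turn": [0, 0, 0], "claw": -1},
    {"travel": [0, 0, 0.0005], "turn": [0, 0, 0], "claw": -1},
    {"travel": [0, 0, 0], "turn": [0, 0, 0], "claw": -1},
    {"travel": [0, 0, 0], "turn": [0, 0, 0], "claw": -1},
  ],
)

```text
clock: 9.68
ee_pos: [0.4773, 0.1915, 0.2268]
ee_rot: [0.0, 0.776, 0.631, 0.0]
wrist_force: [-0.4, -1.0, -2.1]
finger_gap: 0.128
finger_force: 59.2
```

step_arm(
  steps=[
    {"travel": [0, 0, 0], "turn": [0, 0, 0], "claw": -0.65},
    {"travel": [0, 0, 0], "turn": [0, 0, 0], "claw": -0.55},
    {"travel": [0, 0, 0], "turn": [0, 0, 0], "claw": -0.4},
    {"travel": [0, 0, 0], "turn": [0, 0, 0], "claw": -0.4},
    {"travel": [0, 0, 0], "turn": [0, 0, 0], "claw": -0.4},
    {"travel": [0, 0, -0.01], "turn": [0, 0, 0], "claw": -0.4},
    {"travel": [0, 0, -0.02], "turn": [0, 0, 0], "claw": -0.4},
    {"travel": [0, 0, -0.02], "turn": [0, 0, 0], "claw": -0.4},
    {"travel": [0, 0, -0.03], "turn": [0, 0, 0], "claw": -0.4},
    {"travel": [0, 0, -0.03], "turn": [0, 0, 0], "claw": -0.4},
    {"travel": [0, 0, -0.02], "turn": [0, 0, 0], "claw": -0.4},
    {"travel": [0, 0, 0], "turn": [0, 0, 0], "claw": -0.4},
    {"travel": [0, 0, 0], "turn": [0, 0, 0], "claw": -0.4},
    {"travel": [0, 0, 0], "turn": [0, 0, 0], "claw": -0.4},
    {"travel": [0, 0, 0], "turn": [0, 0, 0], "claw": -0.4},
    {"travel": [0, 0, 0], "turn": [0, 0, 0], "claw": -0.4},
  ],
)

```text
clock: 11.02
ee_pos: [0.477, 0.1915, 0.3559]
ee_rot: [-0.0, 0.776, 0.631, -0.001]
wrist_force: [0.3, 0.5, -1.0]
finger_gap: 0.301
finger_force: 0.0
```

Run:
```python
from h import *
s=grab('side');w=grab('wrist'); print(s['s']['ee_pos'],s['s']['clock'],s['s']['wrist_force'])
c=cv2.resize(s['img'][120:390,270:530,::-1],(500,520))
cv2.imwrite('pics/c4.png',np.hstack([c,cv2.resize(w['img'][:,170:470,::-1],(300,400))[:,:,:].copy() if 0 else cv2.copyMakeBorder(w['img'][:,170:470,::-1],0,120,0,0,cv2.BORDER_CONSTANT)]))
```

```text
[0.47699431 0.19145253 0.3558908 ] 11.0167 [ 0.33093841  0.49929678 -0.96136345]
```

View pics/c4.png

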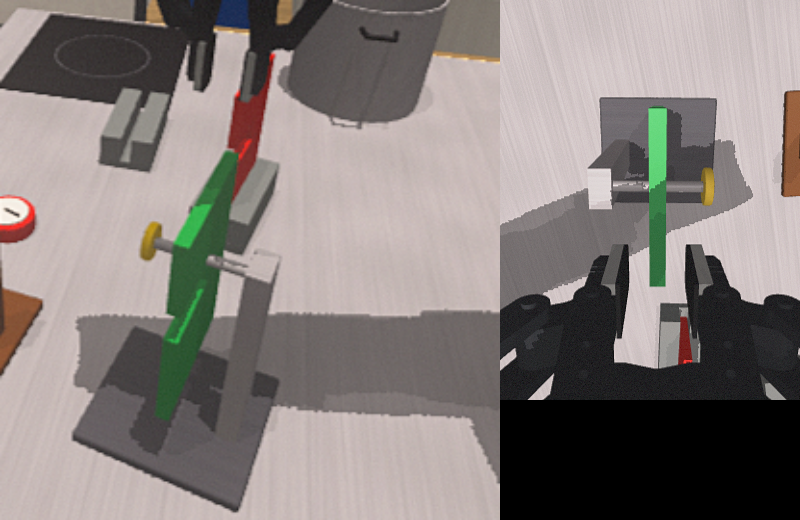

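step_arm(
  steps=[
    {"travel": [0, 0, 0], "turn": [0, 0, 0], "claw": -0.4},
    {"travel": [0, 0, 0], "turn": [0, 0, 0], "claw": -0.4},
    {"travel": [0, 0, 0], "turn": [0, 0, 0], "claw": -0.4},
    {"travel": [0, 0, 0], "turn": [0, 0, 0], "claw": -0.4},
    {"travel": [0, 0, 0], "turn": [0, 0, 0], "claw": -0.4},
    {"travel": [0, 0, 0], "turn": [0, 0, 0], "claw": -0.4},
    {"travel": [0, 0, 0], "turn": [0, 0, 0], "claw": -0.4},
    {"travel": [0, 0, 0], "turn": [0, 0, 0], "claw": -0.4},
    {"travel": [0, 0, 0], "turn": [0, 0, 0], "claw": -0.4},
    {"travel": [0, 0, 0], "turn": [0, 0, 0], "claw": -0.4},
    {"travel": [0, 0, 0], "turn": [0, 0, 0], "claw": -0.4},
    {"travel": [0, 0, 0], "turn": [0, 0, 0], "claw": -0.4},
  ],
)

```text
clock: 12.12
ee_pos: [0.4773, 0.1915, 0.3568]
ee_rot: [-0.0, 0.776, 0.631, 0.0]
wrist_force: [-0.8, -1.1, 0.9]
finger_gap: 0.298
finger_force: 0.0
```

Run:
```python
from h import *
def gm(f):
    h=cv2.cvtColor(f['img'],cv2.COLOR_RGB2HSV);m=((h[...,0]>45)&(h[...,0]<80)&(h[...,1]>120)).astype(np.uint8)
    return m
for k in range(2):
    w=grab('wrist');s=grab('side')
    m=gm(w);ys,xs=np.nonzero(m); ms=gm(s);Y,X=np.nonzero(ms)
    print(ys.min(),ys.max(),[ (xs[ys==v].min(),xs[ys==v].max()) for v in(120,200,275)],X.min(),X.max(),Y.min(),Y.max(),len(X))
a=onz(w,327,ys.min(),.267);b=onz(w,327,ys.max()+1,.267);print(a,b,np.linalg.norm(a-b),(a+b)/2)
i=Y.argmin();p=tri(w,(328,ys.max()),s,(X[i],Y[i]));print('far top corner',p)
```

```text
107 353 [(np.int64(318), np.int64(335)), (np.int64(319), np.int64(334)), (np.int64(320), np.int64(334))] 351 639 16 337 1059
107 377 [(np.int64(318), np.int64(335)), (np.int64(319), np.int64(334)), (np.int64(320), np.int64(334))] 351 638 9 337 1083
[0.49071499 0.25704871 0.267     ] [0.44633979 0.04309536 0.267     ] 0.21850674079596907 [0.46852739 0.15007203 0.267     ]
far top corner (array([0.44468788, 0.39512236, 0.59175817]), np.float64(0.1511882621001977))
```

```bash
python3 -c "
from station import env
print(env.hand_in())"
```

```text
the job is handed in; nothing more can be done
None
```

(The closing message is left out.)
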